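# Rack the struck tools by length

## Task

Put the three struck tools that lie about the bench - the two cold chisels and the brass drift - into the notched rack, one to a slot, in order of length: the longest in the slot next to the rack's handle, the middle one in the middle slot, the shortest in the slot farthest from the handle. Lay each tool flat across both rails, down in its notches and centred between the rails; which way round it points does not matter. Leave the marker, the screwdriver and the tyre gauge where they are.

Things in the scene. Friction and masses are not known exactly. Their poses are not given: they have to be found in the camera images.
- long_chisel_center (a point): Long cold chisel, the longest of the three struck tools: dark bare steel bar, 150 mm long, 18 mm wide, 14 mm high, 0.2 kg. It lies flat on a thin grey mat (2 mm) on the bench, its long axis along its own y; this point is the middle of its length, half-way up (7 mm above its underside). Grip it across its middle (along its x).
- short_chisel_center (a point): Short cold chisel, the middle one in length: steel bar with worn blue paint, 130 mm long, 18 mm wide, 14 mm high, 0.2 kg. It lies flat on a thin grey mat (2 mm) on the bench, its long axis along its own y; this point is the middle of its length, half-way up (7 mm above its underside). Grip it across its middle (along its x).
- brass_drift_center (a point): Brass drift, the shortest of the three: plain six-sided brass bar, 115 mm long, 16 mm wide, 14 mm high, 0.23 kg. It lies flat on a thin grey mat (2 mm) on the bench, its long axis along its own y; this point is the middle of its length, half-way up (7 mm above its underside). Grip it across its middle (along its x).
- rack: Fixed rack: flat dark steel base 226 (its x) x 100 mm (y), any yaw. Two wooden rails along x, 10 mm thick, mid-lines y = -36 and +36 mm. Slots (paired notches 28 mm wide) at x = +70, 0, -70 mm; a tool lies along y across both rails. Notch floors 30 mm, teeth 44 mm above the bench. Low steel D-handle beyond the +x end (to 138 mm, 16 mm high), so slot +70 is next to it. Origin: underside centre.
- marker_center (a point): Paint marker pen, white and yellow, 126 x 16 x 18 mm, lying on the same mat: a bystander, not to be moved. This point is its middle, 9 mm up; long axis along its y.
- screwdriver_center (a point): Screwdriver with a blue handle, 190 mm long, 29 mm wide, 27 mm high, lying near the bench's front edge: a bystander. This point is the middle of its length, 13.5 mm up; long axis along its y.
- tyre_gauge_center (a point): Tyre pressure gauge with a round dial, 139 x 58 x 22 mm, lying dial up at the left: a bystander. This point is the middle of its length, 11 mm up; long axis along its y.
Things that resemble listed ones, but are neither listed nor needed, are in the scene too. What is shaped like the part that bears brass_drift_center but red is not meant.

How it is judged:
By the outcome, as a careful person would: the job done as asked, in the order asked, and still so for the second after the job is handed in, with the robot touching nothing.
It also fails if it takes over 88 s, if anything falls off the work surface, if the arm or the gripper's body presses on something with over 40 N, if the wrist force passes 120 N, or if a joint passes its speed limit or range.

## Robot

A 6-joint arm with a two-finger parallel gripper is mounted at the origin on a cart in front of the work surface, level with it; the furniture and walls round the work are solid. World frame = base frame: x ahead of the robot, y to its left, z up, the work surface at z = 0. Lengths are in mm, angles in rad, forces in N, time in s.
With the tool pointing down it reaches from about 350 to 875 mm from the base axis. Payload 4.2 kg.
Tool frame: the origin (TCP) lies on the mounting face of the last link; the fingertips stand 173 mm ahead of it and the grasp point (between the pads) lies grip_point_offset ahead of it (grip_point_offset is the distance from the TCP to the grasp point, in mm); z points along the fingers, y is the line along which they close (so a half turn about z gives the same grasp; the last joint's range is limited). The gripper opens to 85 mm and grips with 20 to 120 N. Pads are 22 mm wide; open, the fingers measure 114 mm over their backs; the gripper's body (76 mm by 85 mm) begins 54 mm behind the grasp point. The pads swing forward as they close: fully open they stand 13 mm farther back than shut.
Start: joints at [-0.86, 0.385, 0.008, 0, -1.194, -0.259], TCP at [272.878, -562.261, 404.712] pointing down, gripper open.
Joint ranges: [-3.14, 3.14], [-1.21, 2.06], [-1.07, 1.41], [-3.16, 2.05], [-2.99, -0.16], [-3.1, 3.1]. Speed limits (rad/s): [2.79, 2.79, 3.14, 3.14, 3.14, 3.14].

## Interface

Orientations are given as a unit quaternion [x, y, z, w].
In Python, from bench import read_state, get_image, job_done, recognise, place_of, grip_point_offset gives the robot as it stands. The module is installed in compiled form; this text tells all that it offers.
- The arm moves only by the tool carry_out, never from a script. Its arguments are lists of equal length, an entry for each row: "slide": the shift along the tool's x, y, z in m, a list of three; "roll": the turn about the tool's z in degrees; "claw": the finger opening in m, from 0 to 0.0854. A call has 1 to 8 rows; each row is the pose to reach, as a shift and turn from the pose commanded when the call began, along the tool's axes at that moment; what a row does not reach only later rows make up. A row lasts 1/8 s, in which the tool goes at most 62.5 mm and 10.7 degrees, less where a joint would pass 70% of its speed; a pose out of reach is approached as far as the arm can. A call with a gripper value outside its range is refused whole. The fingers move at their own pace and stop on an object; the grip force is fixed at half the most. Time passes only in rows, so rows that repeat a pose let the fingers close. It gives the time, the measured TCP pose, the force, the opening and the grip force at its end, in the units of the state.
- read_state(): the state, without advancing time (a new reading comes with each control period).
- get_image(name): name is "scene" or "side" or "wrist"; returns a dict with "img" (480x640x3 uint8, red, green, blue), "z_map" (480x640 float32, mm along the optical axis (not along the pixel's ray), 0 where there is no reading), "mtx" (3x3 intrinsics, pixels), "world_from_camera" (4x4, takes a point from camera to world coordinates); the wrist camera has in their place "T_tool_cam" (4x4, takes a point from camera to tool coordinates, whose origin is the TCP and whose axes are the flange's). Camera axes: x right, y up, looking along -z (the intrinsics and any distortion apply to the point x, -y, -z); pixel columns grow to the right and rows downward; lengths in mm; the calibration is good to about 2 mm. The wrist camera is an equidistant fisheye: a pixel r from the principal point sees the ray r / f radians off the axis. A picture is of the moment at which its call begins: read the wrist's pose just before it.
- job_done(): hands the job in; it is judged then, once.
Trained networks look in a picture, given as the dict that the camera call returned (one of the last four; its "shot" number tells which), for a name from the list of things; names that differ only in an ending like _2 or _b are one class to them, and where a whole thing is asked for, a point or a joint stands for the part that bears it (a point fixed in the world has none). Each returns a list of dicts, best first, with "conf" (0 to 1); they miss things now and then, are a little off and sometimes report something else, mostly with a low value. They report only what shows in the picture. A call takes as long as a camera call. They do not tell look-alikes from the thing itself.
- recognise(picture, thing): "at" ([column, row] in pixels, amid what is visible of it).
- place_of(picture, thing): "at" ([column, row] in pixels: a listed point, or the origin of a listed thing).
The state is a dict: "clock": time; "joints": joint angles; "joint_vel": joint speeds; "joint_efforts": joint torques, N m; "position": TCP position; "ee_rot": TCP orientation; "contact_force": force on the tool from outside, world axes, zero at the start; "wrist_torque": the same for the moment, N m; "gripper_width": finger opening in mm; "grasp_force": force on a finger pad.
Only numpy, scipy, OpenCV 4.12 (cv2) and the standard library are available. Lean on these libraries where they do the work, as an engineer would, in place of code of your own. Each camera call takes 0.05 s, during which the arm holds its last target. There are 200 camera calls.

## Working session

There is one attempt and no reset: what is moved stays moved. The work goes in short steps, Python scripts to look and compute and a tool call to move; the robot and the scene stay as the last step left them, time stands still between calls to the robot, and variables do not carry over. Pictures are saved under pics/ and viewed, at most 14 in all, crops included, and the job is handed in when it is done.

Besides the shell and the picture viewer there is one more tool, called after "Request:" by a JSON object that holds its "fn" and its "kwargs". carry_out: Moves the arm, as the interface text tells. Its arguments: {"type":"object","properties":{"slide":{"type":"array"},"roll":{"type":"array"},"claw":{"type":"array"}},"required":["slide","roll","claw"]}

```bash
mkdir -p pics; python3 - <<'E'
from bench import *
import cv2
s=read_state();print(s['clock'],s['position'],s['ee_rot'],s['gripper_width'],grip_point_offset)
for n in ['scene','side']:
    p=get_image(n);cv2.imwrite(f'pics/{n}0.png',p['img'][:,:,::-1])
    print(n,p['mtx'].tolist(),p['world_from_camera'].round(3).tolist(),[k for k in p])
    for t in ['long_chisel_center','short_chisel_center','brass_drift_center','rack','marker_center','screwdriver_center','tyre_gauge_center']:
        print(t,[(r['at'],round(r['conf'],2)) for r in place_of(p,t)][:4])
E
```

```text
0.0 [ 272.81337567 -562.09525982  403.63241825] [-2.23899218e-01  9.74611719e-01  1.02594507e-03 -2.91052741e-04] 85.61046202089025 154.70000000000002
scene [[578.0726790140951, 0.0, 319.9052019657558], [0.0, 578.0726790140951, 242.53305611081453], [0.0, 0.0, 1.0]] [[0.006, 0.75, -0.661, -412.224], [-1.0, 0.0, -0.008, -3.351], [-0.006, 0.661, 0.75, 1062.827], [0.0, 0.0, 0.0, 1.0]] ['img', 'z_map', 'mtx', 'world_from_camera', 'shot']
long_chisel_center [([472.1, 219.6], 0.74)]
short_chisel_center [([402.9, 210.0], 0.66)]
brass_drift_center [([394.8, 266.4], 0.61)]
rack [([239.2, 250.6], 0.7)]
marker_center [([489.4, 267.5], 0.71)]
screwdriver_center [([396.3, 296.1], 0.73)]
tyre_gauge_center [([138.1, 301.9], 0.73), ([242.0, 253.4], 0.29)]
side [[460.9455122808582, 0.0, 313.5906696528177], [0.0, 460.9455122808582, 237.97226679735874], [0.0, 0.0, 1.0]] [[-0.538, 0.545, -0.643, -319.103], [-0.843, -0.366, 0.395, 521.844], [-0.021, 0.755, 0.656, 845.455], [0.0, 0.0, 0.0, 1.0]] ['img', 'z_map', 'mtx', 'world_from_camera', 'shot']
long_chisel_center [([401.8, 178.3], 0.59)]
short_chisel_center [([440.0, 201.0], 0.65), ([349.7, 189.7], 0.56)]
brass_drift_center [([310.2, 220.7], 0.54), ([380.8, 222.6], 0.48)]
rack [([259.3, 266.2], 0.79)]
marker_center [([347.3, 189.8], 0.69), ([438.8, 198.8], 0.48)]
screwdriver_center [([394.3, 243.2], 0.67)]
tyre_gauge_center [([196.8, 339.9], 0.87)]
```

View pics/scene0.png

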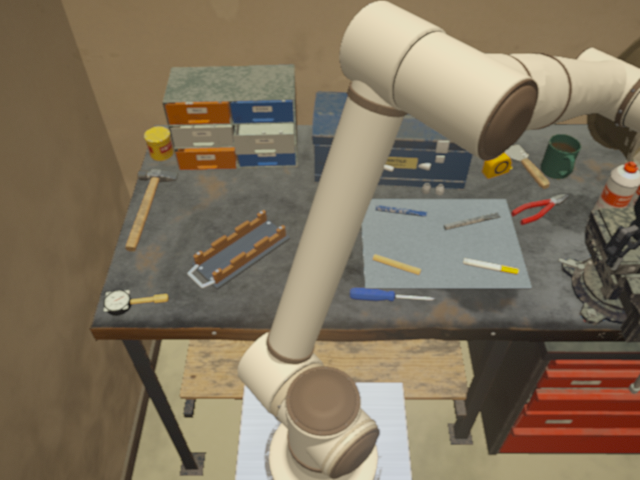

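View pics/side0.png

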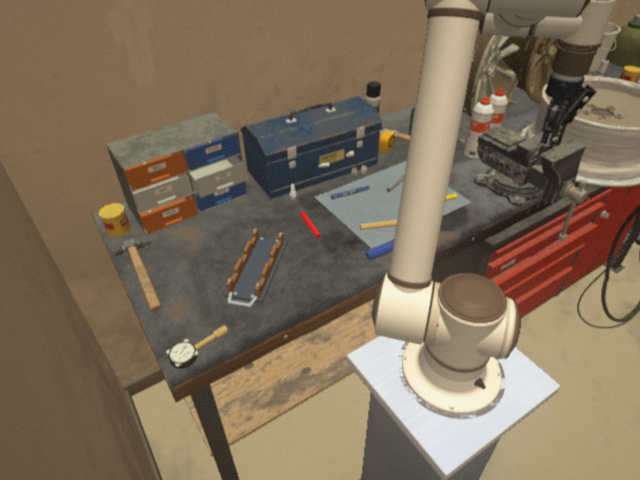

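The scene view shows the long chisel at (472,220), the short blue one at (402,210), the brass drift at (396,265) and the marker at (490,267). The rack is at (239,250) with its handle at the lower left (203,278). The side view shows the red decoy at (310,222), the short chisel at (349,190), brass at (381,224), and the rack at (258,267).

```bash
cat > h.py <<'E'
from bench import *
import numpy as np, cv2
def world(p):
    z=p['z_map']; K=p['mtx']; v,u=np.mgrid[:480,:640]
    c=np.stack([(u-K[0,2])/K[0,0]*z,-(v-K[1,2])/K[1,1]*z,-z,np.ones_like(z)],-1)
    return (c@np.asarray(p['world_from_camera']).T)[...,:3]
def ray(p,at):
    K=p['mtx'];M=np.asarray(p['world_from_camera'])
    d=M[:3,:3]@np.array([(at[0]-K[0,2])/K[0,0],-(at[1]-K[1,2])/K[1,1],-1]);return M[:3,3],d/np.linalg.norm(d)
def tri(rays):
    A=sum(np.eye(3)-np.outer(d,d) for o,d in rays);b=sum((np.eye(3)-np.outer(d,d))@o for o,d in rays)
    x=np.linalg.solve(A,b);return x,[np.linalg.norm((np.eye(3)-np.outer(d,d))@(x-o)) for o,d in rays]
def rect(xy):
    (c,s,a)=cv2.minAreaRect(xy.astype(np.float32)); b=cv2.boxPoints((c,s,a))
    e=max([b[1]-b[0],b[2]-b[1]],key=np.linalg.norm); return np.round(c,1),np.round(s,1),round(np.degrees(np.arctan2(e[1],e[0]))%180,1)
E
python3 - <<'E'
from h import *
P={n:get_image(n) for n in ['scene','side']}
px=dict(long=((472.1,219.6),None),short=((402.9,210),(349.7,189.7)),brass=((394.8,266.4),(380.8,222.6)),rack=((239.2,250.6),(259.3,266.2)))
for k,(a,b) in px.items():
    for n,q in zip(P,(a,b)):
        if q:
            o,d=ray(P[n],q); print(k,n,'z=9:',(o+d*(9-o[2])/d[2]).round(1))
    if b: x,e=tri([ray(P['scene'],a),ray(P['side'],b)]);print(k,'tri',x.round(1),np.round(e,1))
for n in P:
    W=world(P[n]); ok=P[n]['z_map']>0
    for k,r in dict(long=62,short=62,brass=62,rack=110).items():
        o,d=ray(P['scene'],px[k][0]);c=o+d*(9-o[2])/d[2]
        near=ok&(np.hypot(W[...,0]-c[0],W[...,1]-c[1])<r+20)
        zb=np.median(W[near][:,2]); lo,hi=(35,60) if k=='rack' else (zb+5,45)
        m=near&(W[...,2]>lo)&(W[...,2]<hi)
        lab,ll,st,_=cv2.connectedComponentsWithStats(m.astype(np.uint8),connectivity=8)
        mm=m if k=='rack' else (ll==1+np.argmax(st[1:,4]) if lab>1 else m)
        if mm.sum()>10: print(n,k,'base',zb.round(1),mm.sum(),rect(W[mm][:,:2]),'z',np.percentile(W[mm][:,2],[10,50,90]).round(1))
E
```

```text
long scene z=9: [ 593.5 -374.1    9. ]
short scene z=9: [ 627.4 -203.4    9. ]
short side z=9: [ 632.5 -199.9    9. ]
short tri [ 636.7 -204.5    2.5] [2.1 2.1]
brass scene z=9: [ 442.1 -167.9    9. ]
brass side z=9: [ 450.3 -177.5    9. ]
brass tri [ 435.1 -165.8   21.7] [2.6 2.6]
rack scene z=9: [490.6 201.8   9. ]
rack side z=9: [485.9 195.3   9. ]
rack tri [478.8 199.1  19.5] [2.2 2.2]
scene long base -0.1 368 (array([ 602.5, -367.7]), array([ 56.3, 153.2]), np.float32(102.8)) z [ 7.  13.1 18.1]
scene short base 0.8 296 (array([ 626.9, -197.4]), array([135. ,  32.4]), np.float32(81.4)) z [ 8.2 13.4 18. ]
scene brass base 2.6 307 (array([ 446.4, -170.3]), array([115.5,  22.9]), np.float32(62.6)) z [10.8 15.4 19. ]
scene rack base 3.2 552 (array([491.8, 198. ]), array([ 87.7, 214. ]), np.float32(133.9)) z [36.8 42.3 45.8]
side long base 2.7 96 (array([ 579. , -343.8]), array([19.3, 95.6]), np.float32(102.9)) z [ 9.6 14.8 18.4]
side short base 0.2 189 (array([ 629.7, -199.9]), array([138.8,  35.9]), np.float32(79.1)) z [ 8.1 13.3 18.2]
side brass base 1.7 198 (array([ 454.7, -168.9]), array([106.2,  35.7]), np.float32(65.6)) z [ 9.  14.3 18.2]
side rack base -661.3 395 (array([491.3, 199.2]), array([ 82.9, 216.2]), np.float32(133.8)) z [37.2 42.8 45.7]
```

```bash
cat >> h.py <<'E'
from scipy.spatial.transform import Rotation as R
def yaw(s): 
    y=R.from_quat(s['ee_rot']).as_matrix()[:,1]; return np.degrees(np.arctan2(y[1],y[0]))
def go(x,y,z,a):
    s=read_state(); M=R.from_quat(s['ee_rot']).as_matrix(); d=M.T@(np.array([x,y,z])-s['position'])
    r=-(a-yaw(s)); r=(r+180)%360-180
    print('t',s['clock'],'pos',s['position'].round(1),'yaw',yaw(s).round(1),'| slide',(d/1000).round(4),'roll',round(r,1),'F',np.round(s['contact_force'],1),'w',round(s['gripper_width'],1))
E
python3 - <<'E'
from h import *
go(580,-360,330,-166)
p=get_image('wrist');print(p.keys(),p['mtx'],p['T_tool_cam'].round(2))
E
```

```text
t 0.9 pos [ 272.9 -562.2  404.7] yaw 115.9 | slide [-0.3646  0.0479  0.0747] roll -78.1 F [ 0.6 -0.1  0.6] w 85.1
dict_keys(['img', 'z_map', 'mtx', 'T_tool_cam', 'shot']) [[371.64829954   0.         314.0340528 ]
 [  0.         371.64829954 238.20070378]
 [  0.           0.           1.        ]] [[-0.    0.96  0.28 73.68]
 [ 1.    0.   -0.    0.14]
 [-0.    0.28 -0.96 30.68]
 [ 0.    0.    0.    1.  ]]
```

Request:
{"fn": "carry_out", "kwargs": {"slide": [[-0.365,0.048,0.0],[-0.365,0.048,0.0],[-0.365,0.048,0.0],[-0.365,0.048,0.0],[-0.365,0.048,0.075],[-0.365,0.048,0.075],[-0.365,0.048,0.075],[-0.365,0.048,0.075]], "roll": [-78,-78,-78,-78,-78,-78,-78,-78], "claw": [0.045,0.045,0.045,0.045,0.045,0.045,0.045,0.045]}}

```text
clock: 1.95
position: [581.5, -358.4, 327.7]
ee_rot: [0.789, -0.615, -0.001, 0.0]
contact_force: [0.4, 0.2, 0.4]
gripper_width: 45.0
grasp_force: 0.0
```

```bash
cat >> h.py <<'E'
def wpose(s,p):
    T=np.eye(4);T[:3,:3]=R.from_quat(s['ee_rot']).as_matrix();T[:3,3]=s['position'];return T@p['T_tool_cam']
def wrays(p,u,v):
    K=p['mtx'];a=(u-K[0,2])/K[0,0];b=(v-K[1,2])/K[1,1];r=np.hypot(a,b)+1e-9
    return np.stack([a/r*np.tan(r),-b/r*np.tan(r),-np.ones_like(r)],-1)
def wworld(s,p):
    T=wpose(s,p);v,u=np.mgrid[:480,:640].astype(float);c=wrays(p,u,v)*p['z_map'][...,None];return c@T[:3,:3].T+T[:3,3]
def wray(s,p,at):
    T=wpose(s,p);d=T[:3,:3]@wrays(p,np.array(float(at[0])),np.array(float(at[1])));return T[:3,3],d/np.linalg.norm(d)
def shoot(tag,things=(),save=True):
    s=read_state();p=get_image('wrist')
    if save: cv2.imwrite(f'pics/{tag}.png',p['img'][:,:,::-1])
    out={}
    for t in things:
        for r in place_of(p,t)[:3]:
            o,d=wray(s,p,r['at']);out.setdefault(t,[]).append((o,d));print(t,r['at'],round(r['conf'],2),'z=9:',(o+d*(9-o[2])/d[2]).round(1))
    return s,p,wworld(s,p)
def obj(p,W,c,rad,lo,hi,big=True):
    m=(p['z_map']>0)&(np.hypot(W[...,0]-c[0],W[...,1]-c[1])<rad)&(W[...,2]>lo)&(W[...,2]<hi)
    n,l,st,_=cv2.connectedComponentsWithStats(m.astype(np.uint8))
    if big and n>1: m=l==1+np.argmax(st[1:,4])
    if m.sum()<20: print('few');return
    print('px',m.sum(),rect(W[m][:,:2]),'mean',W[m].mean(0).round(1),'z%',np.percentile(W[m][:,2],[10,50,90]).round(1));return m
E
python3 - <<'E'
from h import *
s,p,W=shoot('w1',['long_chisel_center','short_chisel_center','brass_drift_center','marker_center'])
for c in [(593,-374),(629,-200),(448,-170)]: obj(p,W,c,85,9,40)
m=(p['z_map']>0)&(np.hypot(W[...,0]-593,W[...,1]+374)<100); print(np.percentile(W[m][:,2],[5,30,50]))
E
```

```text
long_chisel_center [309.9, 205.5] 0.74 z=9: [ 585.8 -370.9    9. ]
marker_center [481.2, 228.5] 0.9 z=9: [ 438.4 -388.9    9. ]
px 3620 (array([ 587.8, -371.3]), array([ 17.5, 149.7]), np.float32(106.3)) mean [ 588.4 -375.3   14. ] z% [10.7 14.4 16.6]
few
few
[  1.24474756   2.75391608 210.78472537]
```

View pics/w1.png

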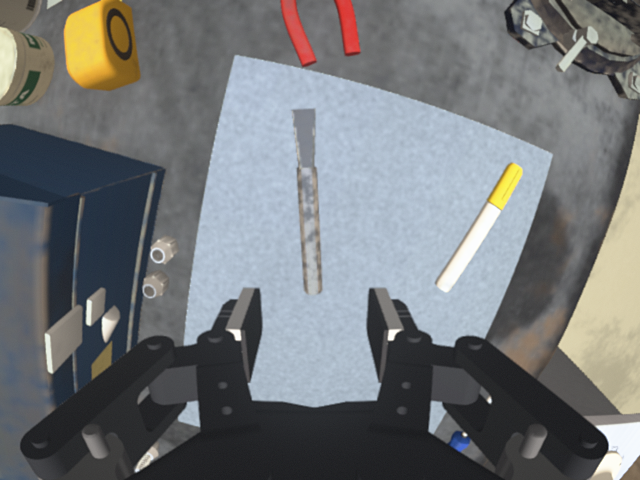

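Wrist view: the long chisel runs from (304,110) to (313,292) and is clear of the other things. The gripper is nearly aligned with it.

```bash
python3 -c "
from h import *
go(587.5,-371.3,176.5,-163.7)"
```

```text
t 2.2 pos [ 580.1 -359.9  330. ] yaw -166.2 | slide [ 0.0128 -0.0044  0.1535] roll -2.5 F [ 0.8  0.6 -0.5] w 44.6
```

Request:
{"fn": "carry_out", "kwargs": {"slide": [[0.013,-0.0045,0.04],[0.013,-0.0045,0.08],[0.013,-0.0045,0.12],[0.013,-0.0045,0.14],[0.013,-0.0045,0.15],[0.013,-0.0045,0.1535],[0.013,-0.0045,0.1535],[0.013,-0.0045,0.1535]], "roll": [-2.5,-2.5,-2.5,-2.5,-2.5,-2.5,-2.5,-2.5], "claw": [0.045,0.045,0.045,0.045,0.045,0.045,0.045,0.045]}}

```text
clock: 3.2
position: [588.2, -371.4, 177.6]
ee_rot: [0.801, -0.599, 0.001, -0.0]
contact_force: [-0.0, -0.1, -0.6]
gripper_width: 44.7
grasp_force: 0.0
```

Request:
{"fn": "carry_out", "kwargs": {"slide": [[0,0,0],[0,0,0],[0,0,0],[0,0,0],[0,0,0],[0,0,0]], "roll": [0,0,0,0,0,0], "claw": [0.0,0.0,0.0,0.0,0.0,0.0]}}

```text
clock: 3.95
position: [588.0, -371.3, 177.0]
ee_rot: [0.801, -0.599, 0.001, -0.0]
contact_force: [-0.6, 1.5, 4.8]
gripper_width: 14.3
grasp_force: 58.9
```

```bash
python3 -c "
from h import *
shoot('w2'); go(442.5,249,330,134)"
```

```text
t 4.0 pos [ 588.  -371.3  177. ] yaw -163.6 | slide [-0.636  -0.0357 -0.1535] roll 62.4 F [0.1 1.7 5.9] w 14.0
```

View pics/w2.png

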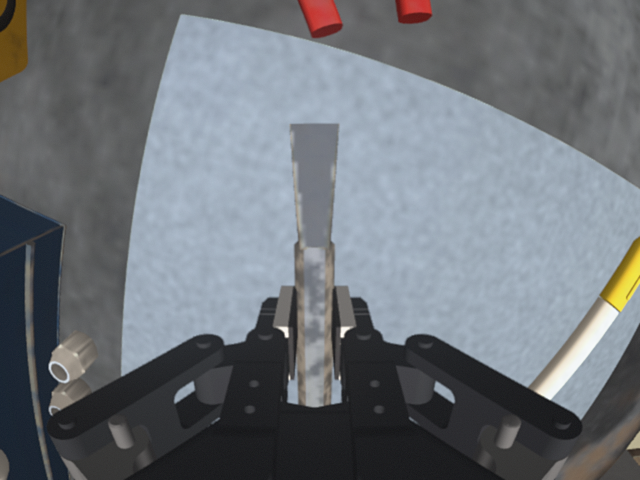

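The gripper has hold of the chisel body, with the blade pointing away from the arm at (315,180) and the mat clear. Next I lift and carry it to the handle-side slot.

Request:
{"fn": "carry_out", "kwargs": {"slide": [[0,0,-0.03],[0,0,-0.08],[0,0,-0.13],[-0.06,0,-0.153],[-0.12,0,-0.153],[-0.18,-0.009,-0.153],[-0.24,-0.012,-0.153],[-0.3,-0.017,-0.153]], "roll": [0,0,0,5,13,21,29,37], "claw": [0,0,0,0,0,0,0,0]}}

```text
clock: 5.0
position: [518.4, -77.0, 328.2]
ee_rot: [-0.567, 0.824, 0.001, -0.001]
contact_force: [1.2, 1.4, -2.4]
gripper_width: 14.3
grasp_force: 59.1
```

```bash
python3 -c "
from h import *
go(442.5,249,330,134);go(460,231,330,134)"
```

```text
t 5.0 pos [518.4 -77.  328.2] yaw 159.1 | slide [-0.2774  0.1873 -0.0015] roll 25.1 F [ 1.2  1.4 -2.4] w 14.3
t 5.0 pos [518.4 -77.  328.2] yaw 159.1 | slide [-0.2668  0.1645 -0.0016] roll 25.1 F [ 1.2  1.4 -2.4] w 14.3
```

Request:
{"fn": "carry_out", "kwargs": {"slide": [[-0.05,0.032,0],[-0.1,0.065,0],[-0.15,0.1,0],[-0.2,0.13,0],[-0.245,0.165,0],[-0.277,0.187,0],[-0.277,0.187,0],[-0.277,0.187,0]], "roll": [8,16,25,25,25,25,25,25], "claw": [0,0,0,0,0,0,0,0]}}

```text
clock: 6.0
position: [441.6, 246.1, 328.3]
ee_rot: [-0.378, 0.926, -0.0, -0.001]
contact_force: [-0.2, 0.1, -2.1]
gripper_width: 14.0
grasp_force: 59.1
```

```bash
python3 - <<'E'
from h import *
s,p,W=shoot('w3',['rack'])
m=obj(p,W,(491,198.5),135,36,60,False)
q=W[m]; u=np.array([np.cos(np.radians(134)),np.sin(np.radians(134))])
print(np.histogram((q[:,:2]-[491,198.5])@u,bins=np.arange(-120,125,5)))
print(np.histogram((q[:,:2]-[491,198.5])@[-u[1],u[0]],bins=np.arange(-60,61,5)))
go(442.5,249,330,134)
E
```

```text
rack [230.9, 226.9] 0.67 z=9: [489.7 199.4   9. ]
px 4447 (array([491. , 197.3]), array([ 82.3, 212.9]), np.float32(133.9)) mean [485.  198.3  42.8] z% [39.5 43.5 44.7]
(array([  0,   0,  33, 123, 130, 140, 203,  20,   0,   0,   0,   0,  30,
       147, 160, 165, 158, 166, 178, 182, 224,   1,   0,   0,   0,   0,
        50, 198, 215, 216, 208, 214, 205, 164, 142,   0,   0,   0,   0,
         0,  27, 184, 168, 201, 187,   8,   0,   0]), array([-120, -115, -110, -105, -100,  -95,  -90,  -85,  -80,  -75,  -70,
        -65,  -60,  -55,  -50,  -45,  -40,  -35,  -30,  -25,  -20,  -15,
        -10,   -5,    0,    5,   10,   15,   20,   25,   30,   35,   40,
         45,   50,   55,   60,   65,   70,   75,   80,   85,   90,   95,
        100,  105,  110,  115,  120]))
(array([   0,    0,    0,    9,  646, 1377,   21,    0,    0,    0,    0,
          0,    0,    0,    0,    0,    0,    0,  683, 1189,  522,    0,
          0,    0]), array([-60, -55, -50, -45, -40, -35, -30, -25, -20, -15, -10,  -5,   0,
         5,  10,  15,  20,  25,  30,  35,  40,  45,  50,  55,  60]))
t 6.1 pos [442.  245.5 328.7] yaw 134.3 | slide [-0.0028  0.0022 -0.0013] roll 0.3 F [ 0.2 -0.2 -2.2] w 14.0
```

View pics/w3.png

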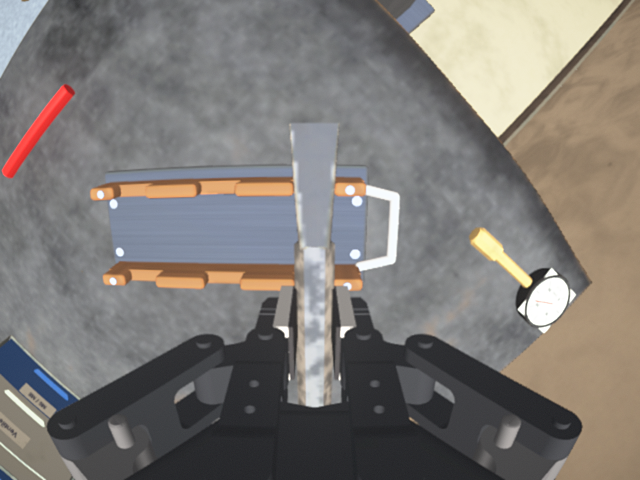

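The rack lies below with its handle on the right at (395,230). The chisel is held over the last slot on that side, and the red decoy at upper left is clear. The rack centre works out at about (491.2, 197.1) with yaw 134°.

```bash
python3 -c "
from h import *
go(442.6,247.4,207,134)"
```

```text
t 6.1 pos [442.  245.5 328.7] yaw 134.3 | slide [-0.002   0.0009  0.1217] roll 0.3 F [ 0.2 -0.2 -2.2] w 14.0
```

Request:
{"fn": "carry_out", "kwargs": {"slide": [[-0.002,0.001,0.03],[-0.002,0.001,0.06],[-0.002,0.001,0.08],[-0.002,0.001,0.095],[-0.002,0.001,0.1],[-0.002,0.001,0.1],[-0.002,0.001,0.1],[-0.002,0.001,0.1]], "roll": [0.3,0.3,0.3,0.3,0.3,0.3,0.3,0.3], "claw": [0,0,0,0,0,0,0,0]}}

```text
clock: 7.1
position: [442.8, 248.7, 229.9]
ee_rot: [-0.375, 0.927, 0.0, 0.001]
contact_force: [-0.5, -0.3, -1.4]
gripper_width: 14.3
grasp_force: 59.1
```

```bash
python3 -c "
from h import *
go(442.6,247.4,206,134)
import time
go(442.6,247.4,206,134)"
```

```text
t 7.1 pos [442.8 248.7 229.9] yaw 134.1 | slide [ 0.0011 -0.0008  0.0239] roll 0.1 F [-0.5 -0.3 -1.4] w 14.3
t 7.1 pos [442.8 248.7 229.9] yaw 134.1 | slide [ 0.0011 -0.0008  0.0239] roll 0.1 F [-0.5 -0.3 -1.4] w 14.3
```

Request:
{"fn": "carry_out", "kwargs": {"slide": [[0.001,-0.001,0.008],[0.001,-0.001,0.016],[0.001,-0.001,0.02],[0.001,-0.001,0.022],[0.001,-0.001,0.023],[0.001,-0.001,0.023],[0.001,-0.001,0.023],[0.001,-0.001,0.023]], "roll": [0,0,0,0,0,0,0,0], "claw": [0,0,0,0,0,0,0,0]}}

```text
clock: 8.1
position: [442.7, 247.2, 206.4]
ee_rot: [-0.375, 0.927, 0.0, 0.0]
contact_force: [-0.6, 0.2, -1.0]
gripper_width: 13.7
grasp_force: 59.1
```

```bash
python3 -c "
from h import *
shoot('w4');go(442.6,247.4,206,134)"
```

```text
t 8.15 pos [442.7 247.2 206.3] yaw 134.1 | slide [-0.0001  0.0002  0.0003] roll 0.1 F [-0.1  0.2 -1.6] w 14.1
```

View pics/w4.png

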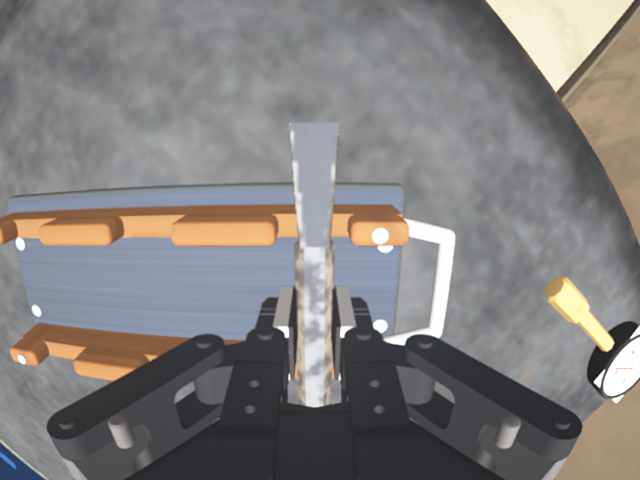

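The far notch spans columns 277–350 and the chisel sits at 315, so it is centred. I lower the last millimetre or so, release gently and rise.

Request:
{"fn": "carry_out", "kwargs": {"slide": [[0,0,0.001],[0,0,0.0015],[0,0,0.0015],[0,0,0.0015],[0,0,0.0015],[0,0,0.0015],[0,0,0.0015],[0,0,0.0015]], "roll": [0,0,0,0,0,0,0,0], "claw": [0,0,0,0.02,0.026,0.032,0.034,0.034]}}

```text
clock: 9.15
position: [442.7, 247.1, 204.7]
ee_rot: [-0.375, 0.927, -0.0, 0.0]
contact_force: [0.6, 0.6, 0.4]
gripper_width: 33.9
grasp_force: 0.0
```

Request:
{"fn": "carry_out", "kwargs": {"slide": [[0,0,-0.02],[0,0,-0.06],[0,0,-0.12],[0,0,-0.12],[0,0,-0.12]], "roll": [0,0,0,0,0], "claw": [0.034,0.034,0.034,0.034,0.034]}}

```text
clock: 9.78
position: [442.3, 246.8, 324.5]
ee_rot: [-0.375, 0.927, 0.0, -0.0]
contact_force: [0.0, -0.0, -1.1]
gripper_width: 33.8
grasp_force: 0.0
```

```bash
python3 - <<'E'
from h import *
s,p,W=shoot('w5',['long_chisel_center'])
obj(p,W,(491,197),135,36,60,False)
P=get_image('scene');W2=world(P);print([(r['at'],r['conf']) for n in ['long_chisel_center','rack','short_chisel_center','brass_drift_center'] for r in place_of(P,n)])
go(629,-199,330,170)
E
```

```text
long_chisel_center [316.3, 234.5] 0.94 z=9: [446.  254.2   9. ]
px 9074 (array([490.1, 196.1]), array([149.8, 212.9]), np.float32(134.0)) mean [461.  220.7  42.2] z% [38.6 43.  44.6]
[([217.7, 258.3], 0.66), ([242.8, 253.0], 0.73), ([401.0, 210.1], 0.78), ([325.5, 227.0], 0.82), ([394.8, 261.7], 0.53)]
t 10.125 pos [442.6 247.1 323.8] yaw 134.1 | slide [ 0.1765 -0.4501 -0.0058] roll -35.9 F [-0.2 -0.1 -0.4] w 33.9
```

View pics/w5.png

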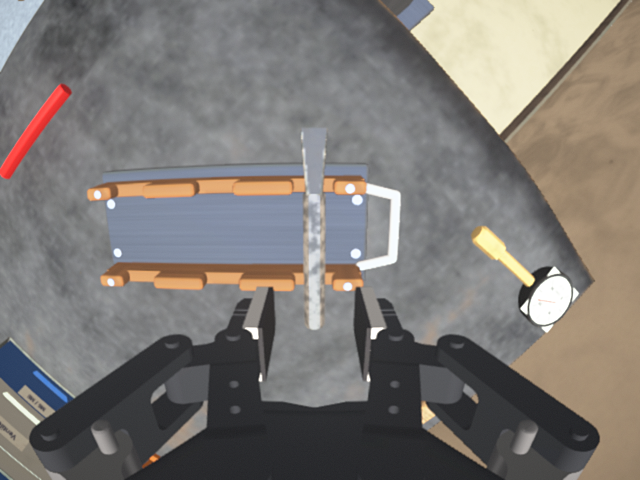

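The long chisel is seated in the slot next to the handle at (314,230), spanning both rails symmetrically. Next is the short chisel.

Request:
{"fn": "carry_out", "kwargs": {"slide": [[0.022,-0.056,-0.006],[0.044,-0.112,-0.006],[0.066,-0.169,-0.006],[0.088,-0.225,-0.006],[0.11,-0.281,-0.006],[0.132,-0.337,-0.006],[0.154,-0.394,-0.006],[0.1565,-0.4,-0.006]], "roll": [-9,-18,-27,-36,-36,-36,-36,-36], "claw": [0.045,0.045,0.045,0.045,0.045,0.045,0.045,0.045]}}

```text
clock: 11.12
position: [609.3, -152.5, 329.3]
ee_rot: [-0.641, 0.767, 0.0, -0.001]
contact_force: [-1.3, 0.7, -0.7]
gripper_width: 45.1
grasp_force: 0.0
```

```bash
python3 - <<'E'
from h import *
go(610,-190,330,170)
s,p,W=shoot('w6',['short_chisel_center','brass_drift_center','screwdriver_center'])
obj(p,W,(629,-200),75,8,25);obj(p,W,(448,-170),72,8,25)
m=(p['z_map']>0)&(abs(W[...,1]+200)<50)&(W[...,0]>645)&(W[...,2]>25)
if m.any(): print('obst',np.percentile(W[m][:,0],[0.5,5,50]),np.percentile(W[m][:,2],[5,50,95]))
E
```

```text
t 11.125 pos [ 609.3 -152.5  329.3] yaw 169.8 | slide [ 0.0368 -0.0073 -0.0007] roll -0.2 F [-1.3  0.7 -0.7] w 45.1
short_chisel_center [283.4, 169.6] 0.69 z=9: [ 623.5 -198.7    9. ]
brass_drift_center [495.8, 170.7] 0.58 z=9: [ 448.  -170.5    9. ]
screwdriver_center [583.1, 179.4] 0.84 z=9: [ 348. -151.    9.]
px 3268 (array([ 623.4, -196.8]), array([130. ,  17.6]), np.float32(78.9)) mean [ 622.3 -198.4   13.8] z% [10.4 14.2 16.5]
px 2229 (array([ 447.4, -171.4]), array([115.4,  15.7]), np.float32(66.0)) mean [ 449.2 -172.1   14.9] z% [11.  15.9 17.3]
obst [646.17514013 651.83782581 719.82913288] [ 57.47579183 167.84011054 253.96910761]
```

View pics/w6.png

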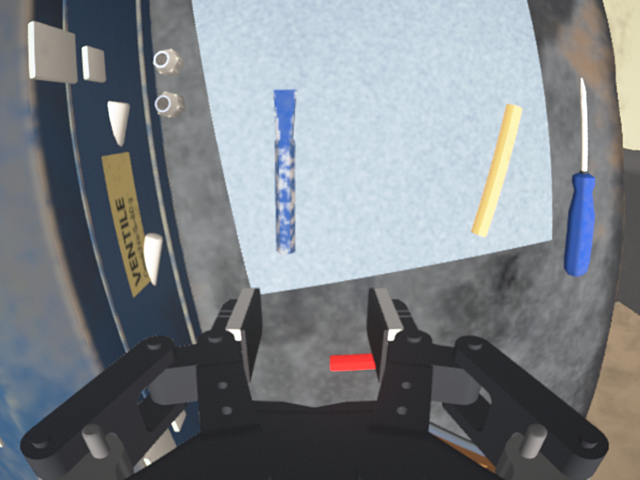

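The short chisel is at (285,170) with the toolbox edge well clear at column 155. The brass drift is at (497,170), the screwdriver at (583,180), and the red decoy at (352,362), which I leave alone.

```bash
python3 -c "
from h import *
go(623.3,-197,176.5,168.9)"
```

```text
t 11.325 pos [ 608.2 -148.2  330.3] yaw 170.1 | slide [ 0.0455 -0.0234  0.1538] roll 1.2 F [-0.1  0.8  0.4] w 45.3
```

Request:
{"fn": "carry_out", "kwargs": {"slide": [[0.0455,-0.0235,0.0],[0.0455,-0.0235,0.03],[0.0455,-0.0235,0.06],[0.0455,-0.0235,0.06],[0.0455,-0.0235,0.06],[0.0455,-0.0235,0.06]], "roll": [1.2,1.2,1.2,1.2,1.2,1.2], "claw": [0.045,0.045,0.045,0.045,0.045,0.045]}}

```text
clock: 12.08
position: [624.4, -197.3, 272.7]
ee_rot: [-0.636, 0.772, -0.001, 0.001]
contact_force: [0.0, 0.1, -0.9]
gripper_width: 44.9
grasp_force: 0.0
```

```bash
python3 - <<'E'
from h import *
s,p,W=shoot('w7',['short_chisel_center'])
obj(p,W,(623,-197),75,8,25)
go(623.3,-197,176.5,168.9)
E
```

```text
short_chisel_center [316.4, 240.4] 0.96 z=9: [ 622.1 -199.1    9. ]
px 4535 (array([ 623.2, -196.8]), array([130. ,  17.4]), np.float32(79.2)) mean [ 622.1 -202.1   13.8] z% [10.6 14.1 16.6]
t 12.175 pos [ 624.1 -197.6  272.2] yaw 168.9 | slide [-0.0004  0.0012  0.0957] roll 0.0 F [0.4 0.3 0. ] w 44.9
```

Consistent. I descend and grip.

Request:
{"fn": "carry_out", "kwargs": {"slide": [[0,0.001,0.03],[0,0.001,0.06],[0,0.001,0.08],[0,0.001,0.09],[0,0.001,0.0935],[0,0.001,0.0935],[0,0.001,0.0935],[0,0.001,0.0935]], "roll": [0,0,0,0,0,0,0,0], "claw": [0.045,0.045,0.045,0.045,0.045,0.045,0.045,0.045]}}

```text
clock: 13.18
position: [623.1, -197.7, 177.9]
ee_rot: [-0.635, 0.772, -0.0, 0.0]
contact_force: [0.4, 1.2, 0.1]
gripper_width: 45.0
grasp_force: 0.0
```

Request:
{"fn": "carry_out", "kwargs": {"slide": [[0,0,0],[0,0,0],[0,0,0],[0,0,0],[0,0,0],[0,0,0]], "roll": [0,0,0,0,0,0], "claw": [0,0,0,0,0,0]}}

```text
clock: 13.92
position: [623.1, -197.8, 177.7]
ee_rot: [-0.635, 0.772, -0.0, 0.0]
contact_force: [-0.8, 0.1, 4.4]
gripper_width: 14.2
grasp_force: 58.8
```

```bash
python3 -c "
from h import *
go(491.2,197.1,330,134)"
```

```text
t 13.925 pos [ 623.1 -197.8  177.7] yaw 168.9 | slide [-0.3621  0.2053 -0.1525] roll 34.9 F [-0.8  0.1  4.4] w 14.2
```

Request:
{"fn": "carry_out", "kwargs": {"slide": [[0,0,-0.03],[0,0,-0.08],[0,0,-0.13],[-0.048,0.027,-0.1525],[-0.1,0.057,-0.1525],[-0.15,0.085,-0.1525],[-0.2,0.113,-0.1525],[-0.25,0.142,-0.1525]], "roll": [0,0,0,7,14,21,28,35], "claw": [0,0,0,0,0,0,0,0]}}

```text
clock: 14.92
position: [530.3, 76.4, 328.2]
ee_rot: [-0.371, 0.928, 0.0, -0.002]
contact_force: [0.3, -0.5, -1.2]
gripper_width: 14.3
grasp_force: 59.2
```

```bash
python3 -c "
from h import *
go(491.2,197.1,330,134)"
```

```text
t 14.925 pos [530.3  76.4 328.2] yaw 133.6 | slide [-0.055   0.1144 -0.0017] roll -0.4 F [ 0.3 -0.5 -1.2] w 14.3
```

Request:
{"fn": "carry_out", "kwargs": {"slide": [[-0.025,0.05,0],[-0.05,0.1,0],[-0.055,0.114,0],[-0.055,0.114,0.03],[-0.055,0.114,0.06],[-0.055,0.114,0.06],[-0.055,0.114,0.06],[-0.055,0.114,0.06]], "roll": [0,0,0,0,0,0,0,0], "claw": [0,0,0,0,0,0,0,0]}}

```text
clock: 15.92
position: [492.8, 195.2, 270.9]
ee_rot: [-0.374, 0.928, 0.0, 0.001]
contact_force: [0.6, -0.4, -2.7]
gripper_width: 14.1
grasp_force: 59.3
```

```bash
python3 -c "
from h import *
go(491.2,197.1,222,134)"
```

```text
t 15.925 pos [492.8 195.2 270.9] yaw 133.9 | slide [-0.      0.0025  0.0489] roll -0.1 F [ 0.6 -0.4 -2.7] w 14.1
```

Request:
{"fn": "carry_out", "kwargs": {"slide": [[0.001,0.0025,0.02],[0.001,0.0025,0.04],[0.001,0.0025,0.048],[0.001,0.0025,0.055],[0.001,0.0025,0.06],[0.001,0.0025,0.064],[0.001,0.0025,0.064],[0.001,0.0025,0.064]], "roll": [0,0,0,0,0,0,0,0], "claw": [0,0,0,0,0,0,0,0]}}

```text
clock: 16.92
position: [489.9, 196.4, 205.9]
ee_rot: [-0.374, 0.928, 0.0, 0.0]
contact_force: [-0.2, -0.2, -1.7]
gripper_width: 14.3
grasp_force: 59.3
```

```bash
python3 -c "
from h import *
shoot('w8');go(490.5,196.4,205.5,134)"
```

```text
t 16.975 pos [489.9 196.4 205.9] yaw 133.9 | slide [-0.0004 -0.0004  0.0004] roll -0.1 F [ 0.4 -0.4 -2.5] w 14.1
```

View pics/w8.png

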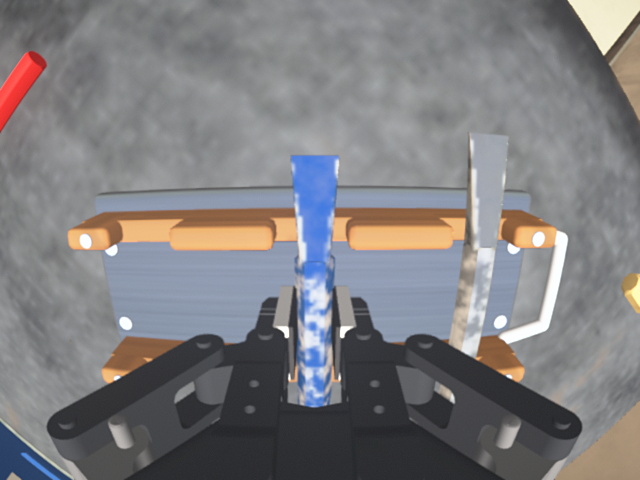

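The blue chisel (292–338) lies within the middle notch (274–349), and the long chisel is undisturbed. I lower, release and rise.

Request:
{"fn": "carry_out", "kwargs": {"slide": [[0,0,0.001],[0,0,0.001],[0,0,0.001],[0,0,0.001],[0,0,0.001],[0,0,0.001],[0,0,0.001],[0,0,0.001]], "roll": [0,0,0,0,0,0,0,0], "claw": [0,0,0.018,0.022,0.027,0.032,0.034,0.034]}}

```text
clock: 17.98
position: [489.9, 196.4, 204.7]
ee_rot: [-0.374, 0.928, -0.0, -0.0]
contact_force: [0.2, -0.1, -0.0]
gripper_width: 34.2
grasp_force: 0.0
```

Request:
{"fn": "carry_out", "kwargs": {"slide": [[0,0,-0.02],[0,0,-0.06],[0,0,-0.12],[0,0,-0.12],[0,0,-0.12]], "roll": [0,0,0,0,0], "claw": [0.034,0.034,0.034,0.034,0.034]}}

```text
clock: 18.6
position: [489.5, 196.1, 324.5]
ee_rot: [-0.373, 0.928, 0.0, -0.0]
contact_force: [0.1, 0.0, -0.4]
gripper_width: 33.8
grasp_force: 0.0
```

```bash
python3 - <<'E'
from h import *
s,p,W=shoot('w9',['long_chisel_center','short_chisel_center'])
obj(p,W,(491,197),135,36,60,False)
go(447.4,-171.4,330,156)
E
```

```text
long_chisel_center [409.8, 234.7] 0.7 z=9: [440.5 258.7   9. ]
short_chisel_center [313.8, 234.0] 0.57 z=9: [494.3 201.8   9. ]
px 12586 (array([489.8, 195.9]), array([149.2, 213.1]), np.float32(134.0)) mean [471.3 208.7  42. ] z% [38.3 42.8 44.6]
t 18.75 pos [489.5 196.1 323.2] yaw 133.9 | slide [ 0.2851 -0.2357 -0.006 ] roll -22.1 F [-0.  -1.1 -0.6] w 34.0
```

Request:
{"fn": "carry_out", "kwargs": {"slide": [[0.047,-0.039,-0.006],[0.094,-0.078,-0.006],[0.14,-0.117,-0.006],[0.187,-0.156,-0.006],[0.234,-0.195,-0.006],[0.285,-0.236,-0.006],[0.285,-0.236,0.03],[0.285,-0.236,0.05]], "roll": [-5,-10,-15,-20,-22,-22,-22,-22], "claw": [0.04,0.04,0.04,0.04,0.04,0.04,0.04,0.04]}}

```text
clock: 19.75
position: [446.9, -172.6, 272.1]
ee_rot: [-0.542, 0.84, 0.001, -0.002]
contact_force: [0.8, 1.0, -0.3]
gripper_width: 40.2
grasp_force: 0.0
```

Request:
{"fn": "carry_out", "kwargs": {"slide": [[0,0,0],[0,0,0]], "roll": [0,0], "claw": [0.04,0.04]}}

```text
clock: 20.0
position: [448.5, -171.2, 274.9]
ee_rot: [-0.544, 0.839, -0.0, -0.0]
contact_force: [-0.3, 0.3, 0.7]
gripper_width: 39.8
grasp_force: 0.0
```

```bash
python3 - <<'E'
from h import *
s,p,W=shoot('w10',['brass_drift_center','screwdriver_center'])
obj(p,W,(448,-171),70,8,25)
go(447.4,-171.4,176.5,156)
E
```

```text
brass_drift_center [314.3, 240.1] 0.94 z=9: [ 446.5 -172.6    9. ]
screwdriver_center [454.5, 214.8] 0.68 z=9: [ 352.  -149.8    9. ]
px 4143 (array([ 446.8, -171.2]), array([115.5,  16.5]), np.float32(66.4)) mean [ 444.8 -175.2   15. ] z% [11.4 15.9 17.2]
t 20.15 pos [ 448.5 -171.   275.5] yaw 155.9 | slide [0.0008 0.001  0.099 ] roll -0.1 F [-0.2  0.7  0.4] w 40.2
```

View pics/w10.png

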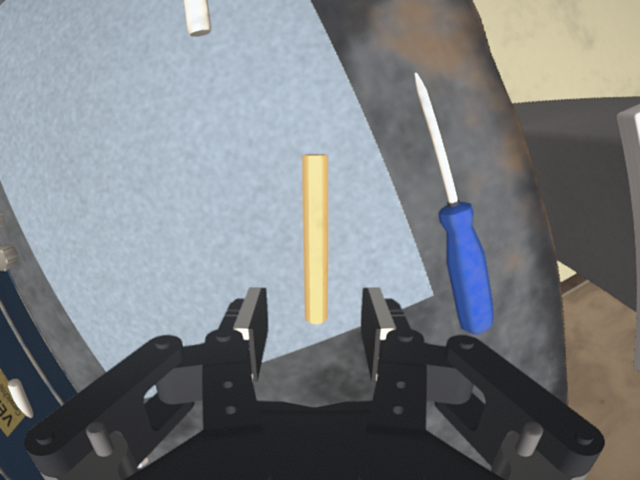

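The brass drift at (315,238) is midway between the pads and aligned with them, and the screwdriver at (465,260) is clear.

Request:
{"fn": "carry_out", "kwargs": {"slide": [[0.001,0.001,0.03],[0.001,0.001,0.06],[0.001,0.001,0.08],[0.001,0.001,0.094],[0.001,0.001,0.099],[0.001,0.001,0.099],[0.001,0.001,0.099],[0.001,0.001,0.099]], "roll": [0,0,0,0,0,0,0,0], "claw": [0.04,0.04,0.04,0.04,0.04,0.04,0.04,0.04]}}

```text
clock: 21.15
position: [446.9, -171.8, 176.3]
ee_rot: [-0.544, 0.839, -0.0, 0.001]
contact_force: [0.1, -0.4, 0.1]
gripper_width: 39.7
grasp_force: 0.0
```

Request:
{"fn": "carry_out", "kwargs": {"slide": [[0,0,0],[0,0,0],[0,0,0],[0,0,0],[0,0,0],[0,0,0]], "roll": [0,0,0,0,0,0], "claw": [0,0,0,0,0,0]}}

```text
clock: 21.9
position: [447.0, -171.8, 176.2]
ee_rot: [-0.544, 0.839, -0.0, 0.0]
contact_force: [-0.9, -0.4, 5.4]
gripper_width: 13.1
grasp_force: 58.6
```

```bash
python3 -c "
from h import *
go(539.8,146.7,330,134)"
```

```text
t 21.9 pos [ 447.  -171.8  176.2] yaw 155.9 | slide [-0.3287  0.0451 -0.1538] roll 21.9 F [-0.9 -0.4  5.4] w 13.1
```

Request:
{"fn": "carry_out", "kwargs": {"slide": [[0,0,-0.03],[0,0,-0.08],[0,0,-0.13],[-0.06,0.008,-0.154],[-0.12,0.016,-0.154],[-0.18,0.025,-0.154],[-0.24,0.033,-0.154],[-0.3,0.041,-0.154]], "roll": [0,0,0,5,10,15,20,22], "claw": [0,0,0,0,0,0,0,0]}}

```text
clock: 22.9
position: [531.6, 120.6, 328.6]
ee_rot: [-0.373, 0.928, 0.0, -0.001]
contact_force: [0.8, -0.6, -2.1]
gripper_width: 13.3
grasp_force: 59.5
```

Request:
{"fn": "carry_out", "kwargs": {"slide": [[-0.02,0.015,0],[-0.02,0.015,0],[-0.02,0.015,0.0]], "roll": [0,0,0], "claw": [0,0,0]}}

```text
clock: 23.28
position: [535.3, 142.5, 328.9]
ee_rot: [-0.373, 0.928, 0.0, -0.001]
contact_force: [-1.1, 0.2, -2.7]
gripper_width: 13.3
grasp_force: 59.5
```

```bash
python3 -c "
from h import *
go(539.8,146.7,230,134)"
```

```text
t 23.275 pos [535.3 142.5 328.9] yaw 133.8 | slide [-0.0064 -0.0002  0.0989] roll -0.2 F [-1.1  0.2 -2.7] w 13.3
```

Request:
{"fn": "carry_out", "kwargs": {"slide": [[-0.0065,0,0.0],[-0.0065,0,0.04],[-0.0065,0,0.08],[-0.0065,0,0.099],[-0.0065,0,0.099],[-0.0065,0,0.099]], "roll": [0,0,0,0,0,0], "claw": [0,0,0,0,0,0]}}

```text
clock: 24.02
position: [541.3, 147.8, 231.8]
ee_rot: [-0.374, 0.928, -0.0, 0.001]
contact_force: [0.2, 0.9, -1.8]
gripper_width: 13.5
grasp_force: 59.5
```

```bash
python3 -c "
from h import *
shoot('w11');go(539.8,146.7,205,134)"
```

```text
t 24.075 pos [541.3 147.9 232.1] yaw 133.9 | slide [0.002  0.0002 0.0271] roll -0.1 F [ 0.2 -0.  -2. ] w 13.4
```

View pics/w11.png

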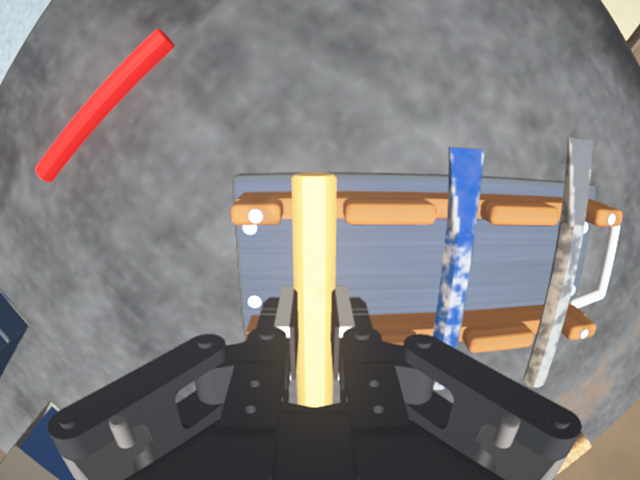

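The brass drift (293–337) is over the last notch (280–346), and the blue and long chisels are in place. I lower and release.

Request:
{"fn": "carry_out", "kwargs": {"slide": [[0.002,0,0.01],[0.002,0,0.018],[0.002,0,0.024],[0.002,0,0.0265],[0.002,0,0.0265],[0.002,0,0.0265],[0.002,0,0.0265],[0.002,0,0.0265]], "roll": [0,0,0,0,0,0,0,0], "claw": [0,0,0,0,0,0,0,0]}}

```text
clock: 25.08
position: [539.1, 146.5, 204.3]
ee_rot: [-0.374, 0.928, 0.0, -0.0]
contact_force: [-2.4, -0.0, 0.3]
gripper_width: 13.0
grasp_force: 59.8
```

```bash
python3 -c "
from h import *
go(539.8,146.7,204.2,134)"
```

```text
t 25.075 pos [539.1 146.5 204.3] yaw 133.9 | slide [-0.0006 -0.0004  0.0001] roll -0.1 F [-2.4 -0.   0.3] w 13.0
```

Request:
{"fn": "carry_out", "kwargs": {"slide": [[0,0,0],[0,0,0],[0,0,0],[0,0,0],[0,0,0],[0,0,0]], "roll": [0,0,0,0,0,0], "claw": [0.017,0.021,0.026,0.032,0.034,0.034]}}

```text
clock: 25.82
position: [539.2, 146.6, 204.2]
ee_rot: [-0.374, 0.928, -0.0, 0.0]
contact_force: [-0.1, -1.0, -0.2]
gripper_width: 33.8
grasp_force: 0.0
```

Request:
{"fn": "carry_out", "kwargs": {"slide": [[0,0,-0.02],[0,0,-0.06],[0,0,-0.12],[0.03,0,-0.15],[0.03,0,-0.15],[0.03,0,-0.15]], "roll": [0,0,0,0,0,0], "claw": [0.034,0.034,0.034,0.034,0.034,0.034]}}

```text
clock: 26.58
position: [517.4, 125.7, 353.6]
ee_rot: [-0.374, 0.928, 0.0, -0.0]
contact_force: [-0.4, -0.3, -0.0]
gripper_width: 34.0
grasp_force: 0.0
```

```bash
python3 - <<'E'
from h import *
s,p,W=shoot('w12')
u=np.array([np.cos(np.radians(134)),np.sin(np.radians(134))]);v=np.array([-u[1],u[0]])
D=W[...,:2]-[491.2,197.1];a=D@u;b=D@v
for x in (70,0,-70):
    m=(p['z_map']>0)&(abs(a-x)<13)&(abs(b)<90)&(W[...,2]>33)&(W[...,2]<60)
    top=W[...,2][m];print(x,'b range',np.percentile(b[m],[0.3,99.7]).round(1),'a mean',a[m].mean().round(1),'ang',rect(W[m][:,:2]),'z ends',[np.percentile(W[...,2][m&c],80).round(1) for c in (b<-25,abs(b)<15,b>25)])
E
```

```text
70 b range [-72.5  76.5] a mean 68.3 ang (array([440. , 248.2]), array([151.3,  21.6]), np.float32(44.3)) z ends [np.float64(44.6), np.float64(44.6), np.float64(42.2)]
0 b range [-53.2  65.5] a mean 0.3 ang (array([487.3, 195.7]), array([123.7,  18.6]), np.float32(44.5)) z ends [np.float64(44.6), np.float64(44.0), np.float64(41.1)]
-70 b range [-56.4  58.2] a mean -68.8 ang (array([538.7, 147.1]), array([115.4,  16.9]), np.float32(44.3)) z ends [np.float64(44.9), np.float64(44.9), np.float64(44.8)]
```

View pics/w12.png

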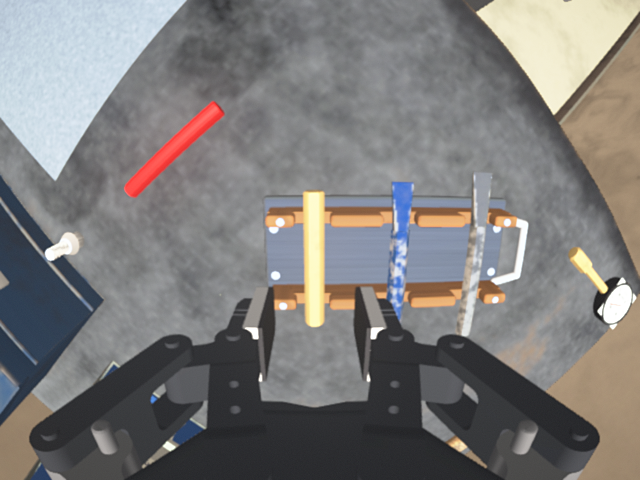

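All three tools lie flat in their slots: brass at column 314, blue at 400, long chisel at 475 next to the handle. Each is centred to within about 2 mm.

```bash
python3 -c "
from bench import *
print(job_done())"
```

```text
the job is handed in; nothing more can be done
None
```

The job is handed in: the long chisel is in the slot next to the handle, the short chisel in the middle slot and the brass drift in the far slot, all lying flat; the long chisel and drift measured within about 2 mm of centre, and the short chisel, part hidden by the gripper, was set down to the same aim.

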